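Push the spent cartridge out of the water filter

TASK

The analyser's in-line water filter is open at both ends and its spent cartridge is stuck in the clear sleeve. Take the push rod from its rest, enter it through the narrow end of the sleeve and push the cartridge right out of the other end so that it drops into the white tray, then draw the rod out and lay it back in its rest the way it lay before. Do not handle the dirty cartridge with the gripper, do not force the rod against the filter, and leave the tray, the two end caps, the new cartridge and the bottle where they are.

Things in the scene. Friction and masses are not known exactly. Their poses are not given: they have to be found in the camera images.
- filter: In-line water filter on a fixed grey bracket: a level clear sleeve, 110 mm long, 36 mm outside (threaded collars 42 mm), in two saddles; valve block and gauge (top 137 mm above the bench, x = -35 to +22 mm) on the -y side. Origin on the bench under the sleeve's middle; x along the bore from the narrow to the wide end, z up. Bore axis at y = 0, z = 90 mm; bore 28 mm.
- bore_in (a point): Centre of the narrow mouth of the sleeve (filter x = -55 mm), where the rod enters: a 6 mm thick lip narrows the bore to an 18 mm hole here, so the cartridge cannot leave this way. Axes as the filter's.
- bore_out (a point): Centre of the wide mouth (filter x = +55 mm), 28 mm across, where the cartridge leaves. Axes as the filter's.
- cartridge: Spent filter cartridge stuck in the sleeve: a pleated cylinder with white end caps, stained brown by use, 25 mm diameter, 45 mm long, 28 to 49 g. Origin at its centre, x along its axis. A leaf spring along the top of the bore presses on it until its rear end is 25 mm from the wide mouth; moving it takes about 5 to 12 N. It starts with its centre within 12 mm of the sleeve's middle.
- tray: Shallow white tray, 160 (its x) x 130 (its y) x 24 mm high, walls 3 mm, loose, standing on the bench under the wide mouth. Origin at the centre of its underside.
- rod: Push rod, 130 g, lying level in its rest: black handle, 20 mm wide (y), 24 mm high (z), from x = -60 to +50 mm; then a round hand stop, 36 mm diameter, 6 mm thick; then a round steel shaft of 10 mm diameter with a rounded end, tip at x = +206 mm. Origin on the axis in the handle, x towards the tip. It balances at about x = +20 mm.
- rod_tip (a point): Very end of the rod's shaft, on its axis; axes as the rod's.
- rest: Fixed aluminium rod rest: base 170 x 70 x 8 mm and two forks, 8 mm thick, open at the top: rear at x = -35 mm (slot 30 mm wide, top 58 mm above the bench) for the handle, front at x = +100 mm (slot 20 mm, top 62 mm) for the shaft. Origin on the bench. The rod lies in it with equal axes, its origin at x = y = 0, z = 50 mm (up to 20 mm off along x is harmless).
- cap_a: Grey end cap of the filter with a hose tail, 47 mm across, 58 mm high, standing loose on the bench; origin at the centre of its underside. Leave it alone.
- cap_b: The other end cap, just the same. Leave it alone.
- new_cartridge: New filter cartridge, clean and white, 25 mm diameter, 45 mm high, standing loose on the bench; origin at the centre of its underside. Leave it alone.
- bottle: White plastic bottle, 60 mm diameter, 130 mm high, loose; origin at the centre of its underside. Leave it alone.
Mind the look-alikes: they are no part of the job. Leave any turquoise look-alike of the rest alone. Of the things like the tray, leave any that is blue; of the rest the smaller one is meant.

How it is judged (in metres and radians):
On the way, in this order (a step that is already met when the one before it is completed fails the run):
1. the push rod is lifted off its rest (height (world z) of rod above 0.07 m), for 0.1 s.
2. the rod reaches into the sleeve past its middle and the cartridge has been pushed out of the wide end (x of rod_tip in the frame of filter between 0 and 0.2 m and y of rod_tip in the frame of filter between -0.015 and 0.015 m and z of rod_tip in the frame of filter between 0.075 and 0.105 m and x of cartridge in the frame of filter above 0.055 m and height (world z) of cartridge below 0.06 m), for 0.05 s.
At the end, for the whole second after the job is handed in: the spent cartridge lies still in the tray (its centre within 80 and 65 mm of the tray's middle along the tray's x and y, less than 30 mm above its underside), and the push rod lies still in both forks of its rest (within 20 mm along, 10 mm across, 6 mm in height and 0.08 rad of its proper place) (x of cartridge in the frame of tray between -0.08 and 0.08 m and y of cartridge in the frame of tray between -0.065 and 0.065 m and z of cartridge in the frame of tray between 0 and 0.03 m and x of rod in the frame of rest between -0.02 and 0.02 m and y of rod in the frame of rest between -0.01 and 0.01 m and z of rod in the frame of rest between 0.044 and 0.056 m and angle between the x axis of rod and the x axis of rest, either way round below 0.08 rad and linear speed of each of cartridge, rod, tray below 0.02 m/s); the robot touches nothing.
It fails at once if the gripper touches the spent cartridge (contact force between the fingers and cartridge above 0.5 N).
It fails at once if the rod is forced against the filter with more than 40 N (contact force between rod and filter above 40 N).
It fails at once if the tray, an end cap, the new cartridge or the bottle is moved by more than 30 mm or an upright one is tipped over (distance of any of tray, cap_a, cap_b, new_cartridge, bottle from where it was at the start of the episode above 0.03 m or angle between any of tray, cap_a, cap_b, new_cartridge, bottle's own z axis and vertical above 0.5 rad).
It also fails if it takes over 51 s, if anything falls off the work surface, if the arm or the gripper's body presses on something with over 40 N, if the wrist force passes 120 N, or if a joint passes its speed limit or range.

ROBOT

A 6-joint arm with a two-finger parallel gripper is mounted at the origin on the work surface. World frame = base frame: x ahead of the robot, y to its left, z up, the work surface at z = 0. Lengths are in m, angles in degrees, forces in N, time in s.
With the tool pointing down it reaches from about 0.25 to 0.725 m from the base axis. Payload 4 kg.
Tool frame: the origin (TCP) lies at the very end of the fingers, on their centre line; the grasp point (between the pads) lies 19 mm behind it (manip.tcp_to_grasp is the distance from the TCP to the grasp point, in m); z points along the fingers, y is the direction in which the jaws open and shut (so a half turn about z gives the same grasp; the last joint's range is limited). The gripper opens to 85 mm and grips with 20 to 120 N. Pads are 22 mm wide; open, the fingers measure 114 mm over their backs; the gripper's body (76 mm by 85 mm) begins 54 mm behind the grasp point. The pads swing forward as they close: fully open they stand 13 mm farther back than shut.
Start: joints at [-64.515, 13.785, 0.286, 76.501, 0, 90], TCP at [0.215, -0.451, 0.231] pointing down, gripper open.
Joint ranges: [-155.79, 155.79], [-60.16, 107.12], [-62.33, 73.08], [-114, 123.19], [-81.49, 82.49], [-180, 180]. Speed limits (degrees/s): [159.86, 159.86, 180, 180, 180, 180].

INTERFACE

Orientations are given as [roll, pitch, yaw] about the fixed x, y, z axes, in that order (R = Rz(yaw) Ry(pitch) Rx(roll)).
In Python, from rig import manip, readout, viewer gives the robot as it stands. The module is installed in compiled form; this text tells all that it offers. Calls block until the motion is done:
- manip.move_ptp(position, orientation): joint-space move of the TCP to a pose.
- manip.line_to(position, max_speed=0.15, ori=None, contact_N=None): straight line of the TCP; ori=None keeps the orientation; max_speed is the mean speed in m/s. With contact_N (N) it stops when the force on the tool has changed by that much, and returns True; else False.
- manip.goto_joints(angles): joint-space move.
- manip.gripper_to(opening, newtons=None): opening from 0.0 (shut) to 1.0 (fully open); newtons is the grip in N (None keeps the last); returns when the fingers have stopped.
- manip.dwell(seconds).
- manip.ik(position, orientation): joint angles nearest the present ones, or None.
- readout.read_state(): the state.
- viewer.get_image(name): name is "scene" or "side" or "wrist"; returns a dict with "color" (384x512x3 uint8, blue, green, red), "vertical_fov" (degrees; the focal length in pixels is half the picture's height over the tangent of half this angle, whatever the lens; pixels are square), "cx", "cy" (the principal point, pixels), "world_to_cam" (4x4, takes a point from world to camera coordinates). Camera axes: x right, y down, z forward; pixel columns grow to the right and rows downward; lengths in m; the calibration is good to about 2 mm. A picture is of the moment at which its call begins. There is no depth.
A pose or a line that the arm cannot do raises manip.MotionError and nothing moves.
- manip.job_done(): hands the job in, once; it reports no verdict.
The state is a dict: "t": time; "joints": joint angles; "joint_vel": joint speeds; "effort": joint torques, N m; "tool_pos": TCP position; "eef_rot": TCP orientation; "contact_force": force on the tool from outside, world axes, zero at the start; "moment": the same for the moment, N m; "width": opening from 0.0 (shut) to 1.0 (fully open).
Only numpy, scipy, OpenCV 4.12 (cv2) and the standard library are available. Lean on these libraries where they do the work, as an engineer would, in place of code of your own. Each camera call takes 0.05 s, during which the arm holds its last target.

## Working session

There is one attempt and no reset: what is moved stays moved. The work goes in short steps, each a Python script; the robot and the scene stay as the last script left them, time stands still between calls to the robot, and variables do not carry over. Pictures are saved under pics/ and viewed, and the job is handed in when it is done.

```bash
mkdir -p pics; ls
python3 - <<'E'
from rig import manip, readout, viewer
import cv2, numpy as np
for n in ["scene","side","wrist"]:
    d=viewer.get_image(n)
    np.savez(f"pics/{n}0.npz",**{k:np.array(v) for k,v in d.items()})
    cv2.imwrite(f"pics/{n}0.png",d["color"])
    W=np.array(d["world_to_cam"]); print(n,d["vertical_fov"],d["cx"],d["cy"],(-W[:3,:3].T@W[:3,3]).round(3),W[2,:3].round(3))
print(readout.read_state(), manip.tcp_to_grasp)
E
```

```text
pics
scene 44.47536078600226 258.31554949599234 183.40599079394633 [ 1.263 -0.98   0.866] [-0.553  0.627 -0.548]
side 49.11400888500922 259.5662754690863 191.6209385967974 [0.112 0.775 0.783] [ 0.297 -0.758 -0.58 ]
wrist 59.825284023642844 254.99251242418453 188.67003360843273 [ 0.278 -0.421  0.375] [-0.244 -0.114 -0.963]
{'t': 0.15, 'joints': array([-6.45154196e+01,  1.38222116e+01,  2.30601846e-01,  7.65015145e+01,
        1.60746060e-03,  9.00012242e+01]), 'joint_vel': array([-0.0510613 , -0.16333131,  0.20553873, -0.04856727,  0.0596217 ,
        0.01258517]), 'effort': array([ 4.37138078e-04, -3.72635722e+01,  2.52637947e+01,  1.24237913e-02,
        2.16176704e-05, -6.29098533e-07]), 'tool_pos': array([ 0.2149331 , -0.45090909,  0.23061247]), 'eef_rot': array([-1.79906876e+02, -1.60546872e-03,  2.54833535e+01]), 'contact_force': array([ 0.93000051, -0.56152806,  0.38382633]), 'moment': array([ 0.02792397,  0.00379287, -0.05320031]), 'width': 1.0031329099355453} 0.0187
```

View pics/scene0.png

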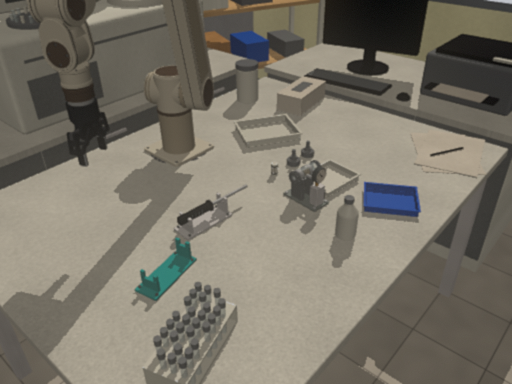

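View pics/side0.png

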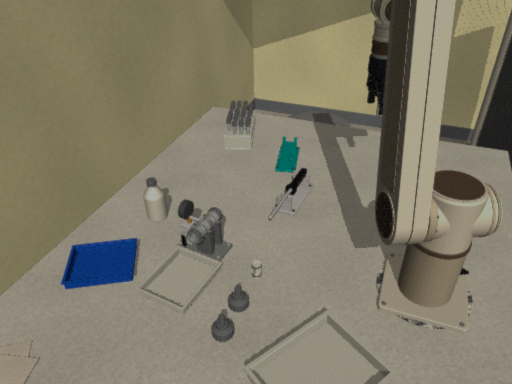

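View pics/wrist0.png

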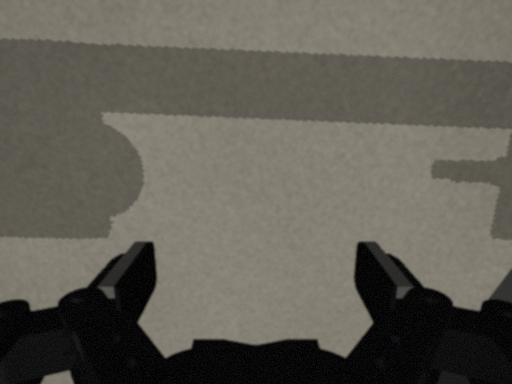

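The scene view shows the rod in the grey rest at about (212,212), with the turquoise look-alike rest at (168,272). The filter is at (310,185). The small white tray is under it at (335,182), a larger white tray is at (267,132), and a blue one at (390,198). The side view has the same things: rod (292,190), filter (205,232), small tray (182,277), large tray (315,365), blue tray (100,262). I'll enlarge these.

```bash
cat > h.py <<'E'
import numpy as np, cv2
def load(n):
    d=dict(np.load(n)); return d
def proj(d,P):
    P=np.atleast_2d(P); W=np.array(d["world_to_cam"]); c=P@W[:3,:3].T+W[:3,3]
    f=d["color"].shape[0]/2/np.tan(np.radians(float(d["vertical_fov"]))/2)
    return np.c_[f*c[:,0]/c[:,2]+float(d["cx"]), f*c[:,1]/c[:,2]+float(d["cy"])]
def ray(d,uv):
    W=np.array(d["world_to_cam"]); f=d["color"].shape[0]/2/np.tan(np.radians(float(d["vertical_fov"]))/2)
    v=np.array([(uv[0]-float(d["cx"]))/f,(uv[1]-float(d["cy"]))/f,1]); 
    return -W[:3,:3].T@W[:3,3], W[:3,:3].T@v
def onz(d,uv,z):
    o,v=ray(d,uv); return o+v*(z-o[2])/v[2]
def crop(d,u0,v0,u1,v1,s,out,grid=10):
    im=d["color"][v0:v1,u0:u1]; im=cv2.resize(im,None,fx=s,fy=s,interpolation=cv2.INTER_CUBIC)
    for u in range(u0,u1):
        if u%grid==0:
            x=(u-u0+.5)*s; cv2.line(im,(int(x),0),(int(x),6),(0,0,255),1); cv2.putText(im,str(u),(int(x),16),0,.35,(0,0,255))
    for v in range(v0,v1):
        if v%grid==0:
            y=int((v-v0+.5)*s); cv2.line(im,(0,y),(6,y),(0,0,255),1); cv2.putText(im,str(v),(8,y+4),0,.35,(0,0,255))
    cv2.imwrite(out,im)
def snap(n,tag):
    from rig import viewer
    d=viewer.get_image(n); d={k:np.array(v) for k,v in d.items()}
    np.savez(f"pics/{n}{tag}.npz",**d); cv2.imwrite(f"pics/{n}{tag}.png",d["color"]); return d
E
python3 - <<'E'
from h import *
s=load("pics/scene0.npz"); d=load("pics/side0.npz")
crop(s,160,130,370,265,3.8,"pics/c1.png"); crop(d,130,160,330,310,4,"pics/c2.png")
E
```

```text
(no output)
```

View pics/c1.png

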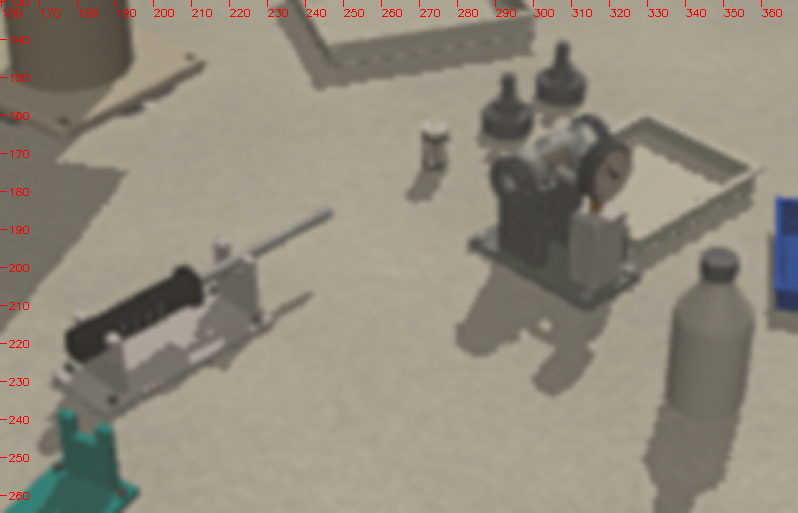

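View pics/c2.png

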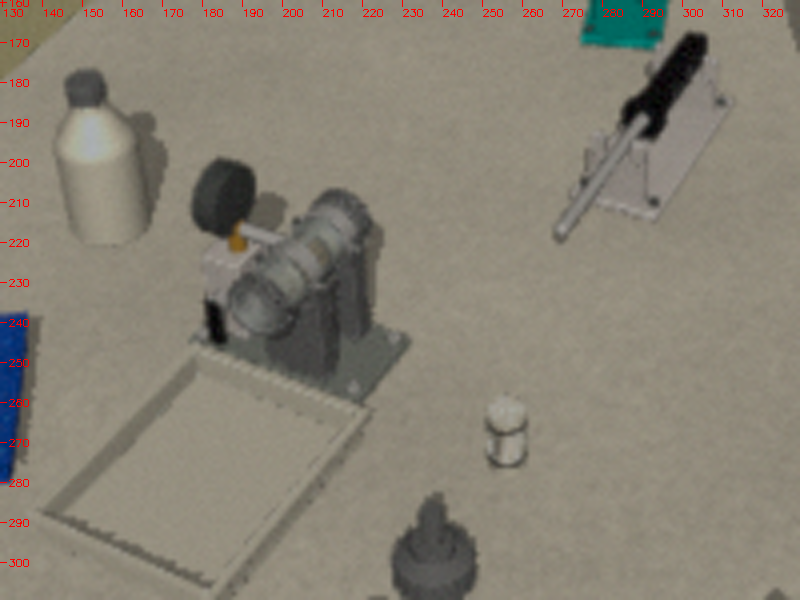

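Run:
```python
from h import *
s=load("pics/scene0.npz"); d=load("pics/side0.npz")
def tri(a,b):
    o1,v1=ray(s,a);o2,v2=ray(d,b)
    t=np.linalg.lstsq(np.c_[v1,-v2],o2-o1,rcond=None)[0]
    return (o1+t[0]*v1+o2+t[1]*v2)/2, np.linalg.norm(o1+t[0]*v1-o2-t[1]*v2)
print("tip",tri((243.5,185),(267,217.5)),onz(s,(243.5,185),.05),onz(d,(267,217.5),.05))
print("rear top",tri((181,219),(301,169)))
print("handle rear z50", onz(s,(179,222),.05),onz(d,(303,170),.05))
print("narrow",onz(s,(291,176),.09),onz(d,(214,213),.09))
print("wide",onz(s,(313,163),.09),onz(d,(192.5,235.5),.09))
for p in [(180,247),(222,262),(141,287),(183,307)]: print("tray",onz(d,p,.024))
for p in [(329,161),(358,174)]: print("tray s",onz(s,p,.024))
print("caps",onz(d,(238,305),.0),onz(d,(222,335),0),"new",onz(d,(257,274),0),"bottle",onz(d,(156,218),0))
print("rest base corners", [onz(d,p,.008).round(3) for p in [(289,214.5),(309,184)]])
```

```text
tip (array([ 0.41811261, -0.08032123,  0.05030807]), np.float64(0.016031360108534207)) [ 0.40908201 -0.08185141  0.05      ] [ 0.42380811 -0.07398525  0.05      ]
rear top (array([ 0.40188536, -0.33350747,  0.05870553]), np.float64(0.0013510446503852615))
handle rear z50 [ 0.39800207 -0.33952915  0.05      ] [ 0.39801134 -0.34245062  0.05      ]
narrow [0.52909287 0.00590741 0.09      ] [0.54562846 0.00275708 0.09      ]
wide [0.53535311 0.11360544 0.09      ] [0.55641859 0.10238195 0.09      ]
tray [0.60797501 0.09012835 0.024     ]
tray [0.48047321 0.10202644 0.024     ]
tray [0.62590121 0.24356953 0.024     ]
tray [0.50297336 0.26096607 0.024     ]
tray s [0.50848351 0.25395932 0.024     ]
tray s [0.63121168 0.24454509 0.024     ]
caps [0.39765016 0.19495842 0.        ] [0.39804314 0.28200592 0.        ] new [0.39134918 0.08860562 0.        ] bottle [ 0.75345312 -0.01713091  0.        ]
rest base corners [array([ 0.386, -0.158,  0.008]), array([ 0.373, -0.332,  0.008])]
```

Run:
```python
from h import *
from rig import manip, readout
manip.move_ptp([0.548,0.0,0.29],[180,0,84])
print(readout.read_state()["t"],readout.read_state()["tool_pos"])
w=snap("wrist","1"); print((-w["world_to_cam"][:3,:3].T@w["world_to_cam"][:3,3]).round(3))
big=cv2.resize(w["color"],None,fx=1.5,fy=1.5); cv2.imwrite("pics/wrist1b.png",big)
```

```text
2.1833 [ 0.54785385 -0.00099088  0.28991318]
[0.556 0.068 0.435]
```

View pics/wrist1b.png

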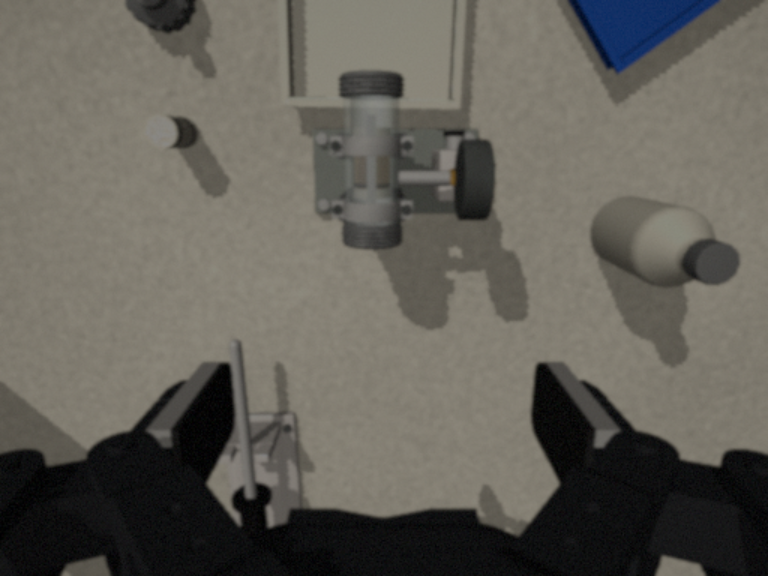

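The wrist view shows the filter at about (248,107) in original pixels: narrow collar at its lower end (248,157), wide collar at its upper end (247,55) over the small white tray. The gauge is at (316,120), and the rod shaft tip at (157,229). I'll enlarge the collars and check that this is the right small tray.

Run:
```python
from h import *
w=load("pics/wrist1.npz"); crop(w,180,30,340,180,5,"pics/c3.png"); crop(w,140,215,215,355,4.2,"pics/c4.png")
```

```text
(no output)
```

View pics/c3.png

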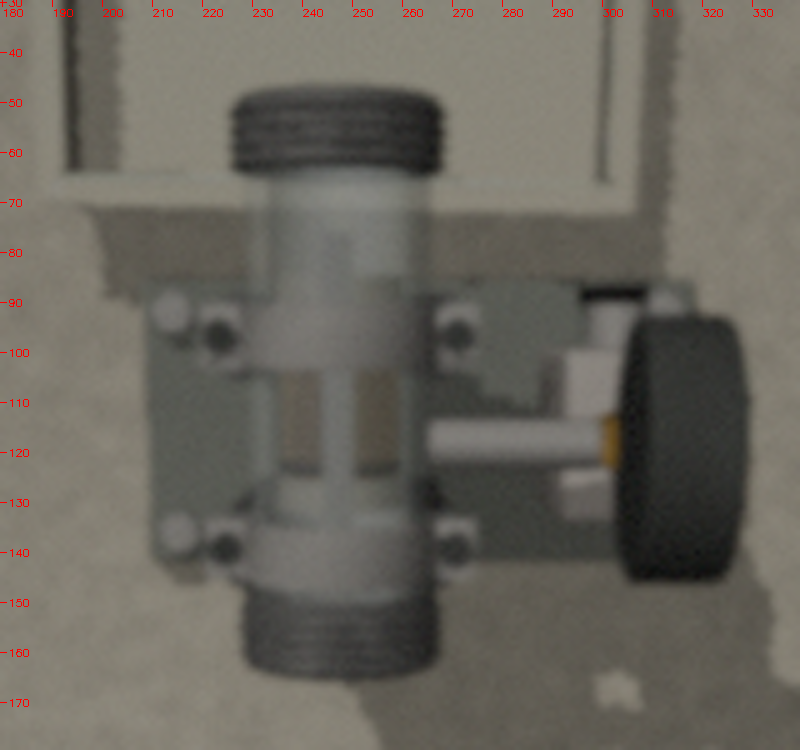

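View pics/c4.png

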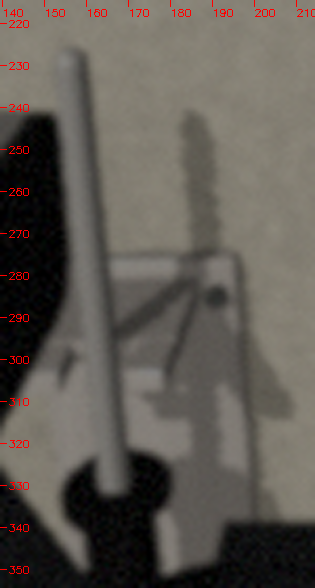

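Run:
```python
from h import *
from scipy.optimize import least_squares
w=load("pics/wrist1.npz"); s=load("pics/scene0.npz"); d=load("pics/side0.npz")
th=np.linspace(0,2*np.pi,181)
def F(p,P): 
    c,s_=np.cos(p[2]),np.sin(p[2]); P=np.atleast_2d(P)
    return np.c_[p[0]+c*P[:,0]-s_*P[:,1],p[1]+s_*P[:,0]+c*P[:,1],P[:,2]]
def rim(x): return np.c_[np.full(181,x),.021*np.cos(th),.09+.021*np.sin(th)]
def f(p):
    a=proj(w,F(p,rim(-.055))); b=proj(w,F(p,rim(.055)))
    r=[a[:,0].min()-228.3,a[:,0].max()-266.9,a[:,1].max()-165, b[:,0].min()-226,b[:,0].max()-268,b[:,1].min()-47]
    return r
r=least_squares(f,[.55,.055,np.radians(84)]); print(r.x,np.degrees(r.x[2]),r.fun.round(2))
p=r.x
print("mouth in",F(p,[-.055,0,.09]),"out",F(p,[.055,0,.09]))
for n,v in (("s",s),("d",d)): print(n,proj(v,F(p,[[-.055,0,.09],[.055,0,.09]])).round(1))
# rod: shaft tip and stop
a,b=onz(w,(156.3,228),.05),onz(w,(166.5,330),.05)
print("tip",a,"b",b,np.degrees(np.arctan2(*(a-b)[1::-1])))
# tray corners
for q in [(192,68.5),(306,71.5)]: print(onz(w,q,.024))
```

```text
[0.54734555 0.05601945 1.46491754] 83.93359216181626 [-0.76  0.76  1.12 -0.92  0.92 -0.88]
mouth in [[0.54153309 0.00132744 0.09      ]] out [[0.55315801 0.11071145 0.09      ]]
s [[293.3 178. ]
 [317.  165.2]]
d [[215.6 213. ]
 [192.1 237.9]]
tip [ 0.4182524  -0.07692531  0.05      ] b [ 0.40462071 -0.22503686  0.05      ] 84.74150233991968
[0.48675419 0.10497844 0.024     ]
[0.61812583 0.08780994 0.024     ]
```

Run:
```python
from h import *
from rig import manip, readout
manip.move_ptp([0.401,-0.29,0.19],[180,0,84.5])
print(readout.read_state()["t"],readout.read_state()["tool_pos"],readout.read_state()["eef_rot"])
w=snap("wrist","2")
crop(w,90,0,410,384,1.55,"pics/c5.png",20)
```

```text
3.5167 [ 0.40180635 -0.28977753  0.19048847] [1.79930942e+02 1.10726479e-02 8.45422774e+01]
```

View pics/c5.png

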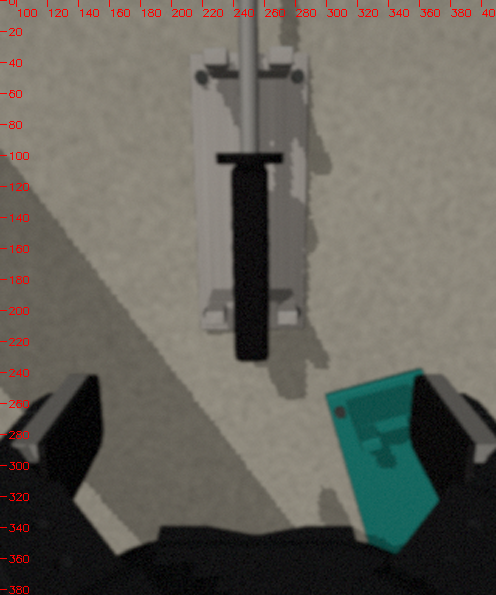

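The wrist view shows the rod in the grey rest, running almost straight up the picture: handle rear end at about (251.5,231), hand stop at (250.8,102). The rear prongs are at (227,205) and (275,205), and the front ones at (228,36) and (271,36). The rest is grey with the rod in it, so it is not the turquoise look-alike visible lower right at (320,300).

Run:
```python
from h import *
w=load("pics/wrist2.npz"); crop(w,200,80,310,240,3.7,"pics/c6.png")
a=onz(w,(251.6,231),.050);  b=onz(w,(250.6,102),.050); t=onz(w,(250,25),.05)
for z in (.05,.062):
  print(z,onz(w,(251.8,231.5),z),onz(w,(250.6,104),z))
print("front of stop",onz(w,(250.6,98.5),.068),"dir",np.degrees(np.arctan2(*(b-a)[1::-1])),np.degrees(np.arctan2(*(t-a)[1::-1])))
print("prong mids rear",(onz(w,(227,205),.058)+onz(w,(275,205),.058))/2,"front",(onz(w,(228,36),.062)+onz(w,(271,36),.062))/2)
```

```text
0.05 [ 0.39542027 -0.34110479  0.05      ] [ 0.40540942 -0.22775     0.05      ]
0.062 [ 0.39599831 -0.33605449  0.062     ] [ 0.40556715 -0.22746932  0.062     ]
front of stop [ 0.40604768 -0.22322678  0.068     ] dir 84.86657752433183 84.86737849355738
prong mids rear [ 0.39752058 -0.31282624  0.058     ] front [ 0.40958522 -0.17794506  0.062     ]
```

View pics/c6.png

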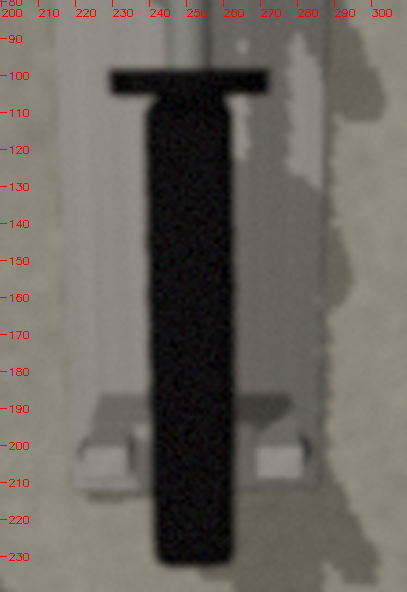

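Run:
```python
from h import *
from rig import manip, readout
manip.gripper_to(0.6,80)
manip.line_to([0.4023,-0.2600,0.09],0.2,ori=[180,0,84.87])
print(manip.line_to([0.4023,-0.2600,0.033],0.08,contact_N=12))
s=readout.read_state(); print(s["t"],s["tool_pos"],s["contact_force"])
manip.gripper_to(0.0,80)
s=readout.read_state(); print(s["t"],s["width"],s["tool_pos"],s["contact_force"],s["moment"])
manip.line_to([0.4023,-0.2600,0.113],0.08)
manip.dwell(.15)
s=readout.read_state(); print(s["t"],s["width"],s["tool_pos"],s["contact_force"],s["moment"])
w=snap("wrist","3"); snap("side","3")
crop(w,90,0,410,384,1.55,"pics/c7.png",20)
```

```text
False
5.5333 [ 0.40269823 -0.26032863  0.03342359] [-0.66374391  0.4968637   0.20420494]
5.9167 0.21925858061308992 [ 0.40282136 -0.26028394  0.03370207] [-0.98577976  0.92823668  4.95812837] [ 0.03919709  0.09876405 -0.06811841]
7.2167 0.2142501225197131 [ 0.40193108 -0.25973591  0.11240234] [-0.68296709  0.39523557 -2.19809158] [ 0.01351325 -0.01534323 -0.01189359]
```

View pics/c7.png

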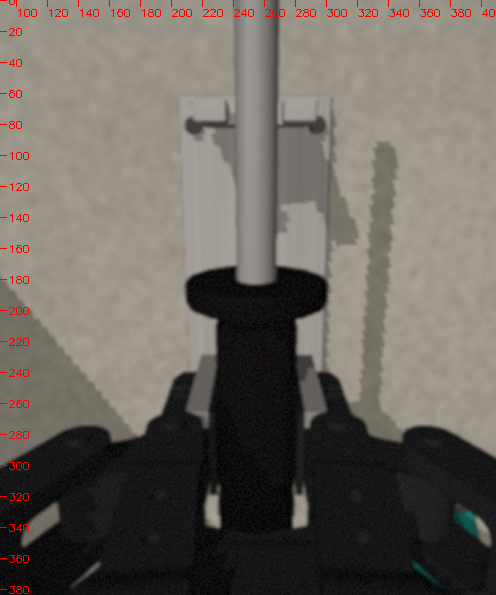

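```bash
cat >> h.py <<'E'
FY=np.radians(83.93); IN=np.array([0.5415,0.0013])
def tcp(tipx,off=0.0,z=0.0737,reach=0.186,yaw=FY):
    "TCP for rod tip at filter x = tipx, lateral filter y = off"
    e=np.array([np.cos(FY),np.sin(FY)]); n=np.array([-e[1],e[0]])
    p=IN+e*(tipx+.055-reach)+n*off
    return [p[0],p[1],z]
E
python3 - <<'E'
from h import *
from rig import manip, readout
o=[180,0,83.93]
manip.line_to(tcp(-.09,z=.11),0.15,ori=o)
manip.line_to(tcp(-.08),0.1); manip.dwell(.2)
s=readout.read_state(); print(s["t"],s["width"],s["tool_pos"],s["eef_rot"],s["contact_force"],tcp(-.08))
w=snap("wrist","4"); a=snap("side","4"); b=snap("scene","4")
crop(w,150,0,350,200,3,"pics/c8.png"); 
crop(a,190,170,300,260,5.3,"pics/c9.png"); crop(b,220,130,340,230,5,"pics/c10.png")
E
```

```text
9.0083 0.2191818864942836 [ 0.51979361 -0.20899938  0.07461792] [1.79900054e+02 3.17471018e-02 8.39112808e+01] [-0.19083073 -0.06743114 -1.63744456] [np.float64(0.5191881378180027), np.float64(-0.20851701743655485), 0.0737]
```

View pics/c8.png

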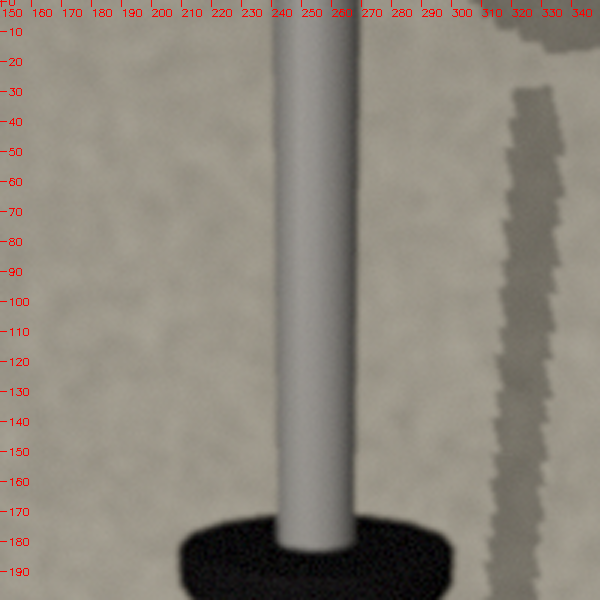

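View pics/c9.png

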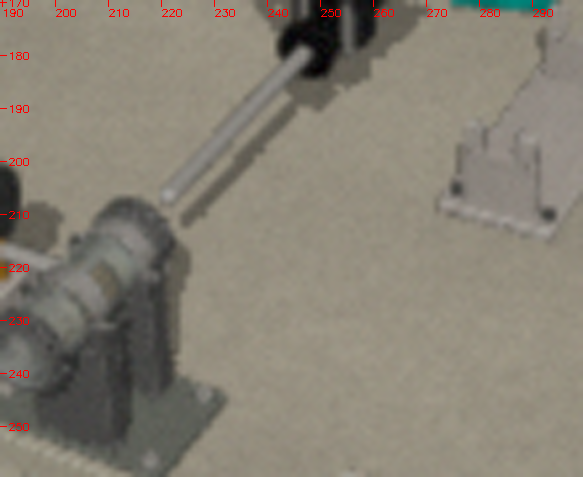

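View pics/c10.png

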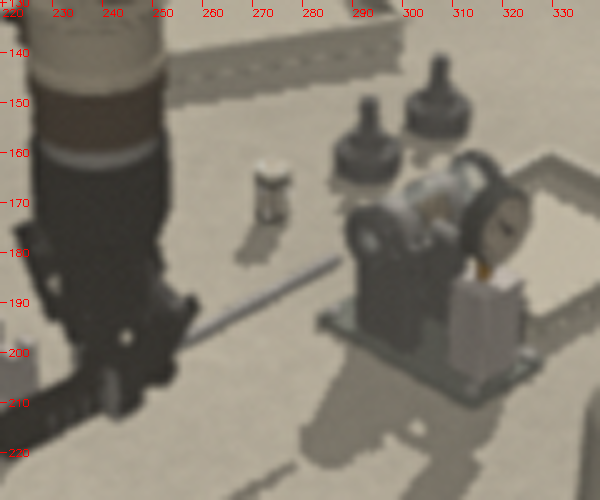

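Run:
```python
from h import *
from scipy.optimize import least_squares
s=load("pics/scene4.npz"); d=load("pics/side4.npz")
e=np.array([np.cos(FY),np.sin(FY),0])
T=np.array([0.5195,-0.2087,0.09])
tip=T+.186*e; st=T+.036*e
print("scene",proj(s,[tip,st]).round(1),"side",proj(d,[tip,st]).round(1))
th=np.linspace(0,2*np.pi,100)
for nm,v,z in (("scene",s,(225,120,335,220)),("side",d,(175,165,265,255))):
    k=6; im=cv2.resize(v["color"][z[1]:z[3],z[0]:z[2]],None,fx=k,fy=k,interpolation=cv2.INTER_CUBIC)
    def dr(P,c):
        q=((proj(v,P)-[z[0],z[1]]+.5)*k).astype(np.int32); cv2.polylines(im,[q],False,c,1)
    n=np.array([-e[1],e[0],0]); C=np.array([*IN,.09])
    for x,r,c in ((0,.021,(0,255,0)),(0,.009,(0,255,255)),(.11,.021,(0,255,0)),(.11,.014,(0,255,255))):
        dr(C+x*e+r*np.cos(th)[:,None]*n+r*np.sin(th)[:,None]*np.array([0,0,1]),c)
    dr(np.array([st,tip]),(0,0,255)); dr(np.array([tip,C]),(255,0,255))
    cv2.imwrite(f"pics/ov_{nm}.png",im)
```

```text
scene [[287.6 181.1]
 [251.  200.9]] side [[220.5 207.8]
 [246.8 179.9]]
```

View pics/ov_scene.png

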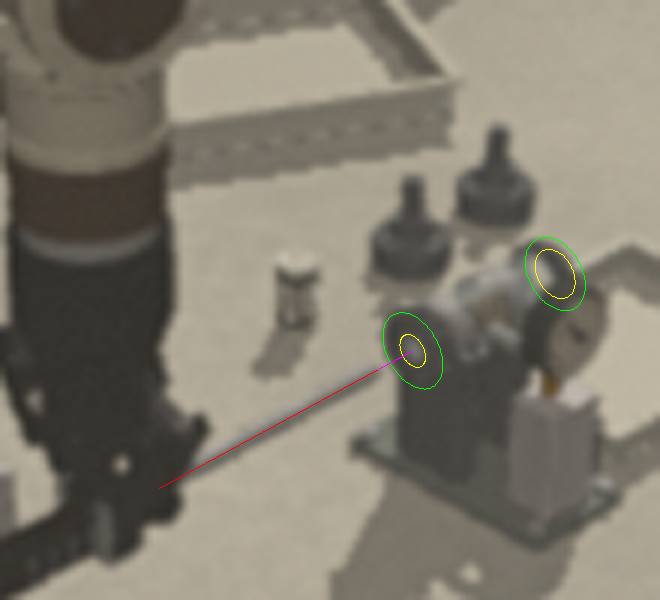

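View pics/ov_side.png

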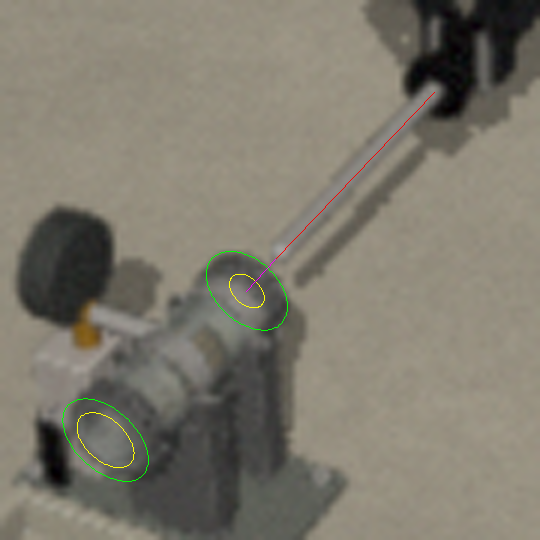

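Run:
```python
from h import *
from rig import manip, readout
r=manip.line_to(tcp(-.038,z=.0732),0.04,contact_N=4)
s=readout.read_state(); print(r,s["t"],s["width"],s["tool_pos"],s["eef_rot"],s["contact_force"],s["moment"],tcp(-.038))
a=snap("side","5"); b=snap("scene","5"); 
ca=cv2.resize(a["color"][180:260,180:270],None,fx=4.4,fy=4.4,interpolation=2); cb=cv2.resize(b["color"][140:220,240:330],None,fx=4.4,fy=4.4,interpolation=2)
cv2.imwrite("pics/c11.png",np.hstack([ca,cb]))
```

```text
False 10.3583 0.21964875063673875 [ 0.52362877 -0.16695898  0.07321287] [1.79996896e+02 8.14445090e-03 8.39146172e+01] [-0.86441938  0.24499886 -0.74571729] [-0.02838622 -0.01756591  0.00320841] [np.float64(0.5236293615698695), np.float64(-0.1667524926387572), 0.0737]
```

View pics/c11.png

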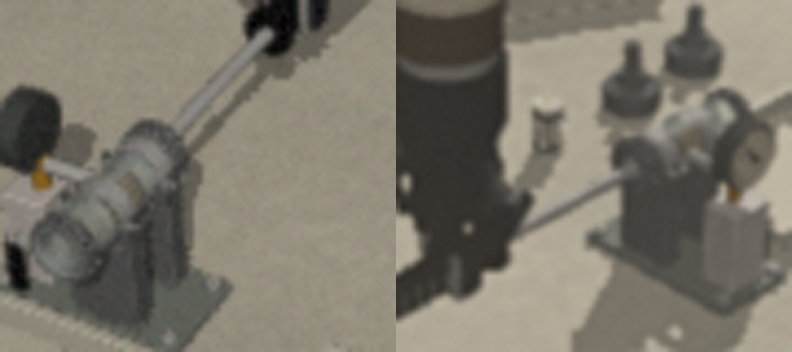

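The tip has gone 17 mm through the lip without contact, and both views show the shaft in the mouth. Next is a guarded push.

Run:
```python
from h import *
from rig import manip, readout
for x in (-.01,.02,.035,.045):
    r=manip.line_to(tcp(x,z=.0732),0.04,contact_N=22)
    s=readout.read_state(); print(x,r,round(s["t"],2),round(s["width"],4),s["tool_pos"].round(4),np.round(tcp(x),4),s["contact_force"].round(2),s["moment"].round(2))
    if r: break
w=snap("wrist","6"); a=snap("side","6")
ca=cv2.resize(a["color"][180:310,120:270],None,fx=2.95,fy=2.95,interpolation=2); cb=w["color"][:,:350]
cv2.imwrite("pics/c12.png",np.hstack([ca[:383],cb[:383]]))
```

```text
-0.01 False 11.31 0.2186 [ 0.5269 -0.1411  0.0738] [ 0.5266 -0.1389  0.0737] [-0.68 -8.13 -1.07] [-1.43  0.1  -0.06]
0.02 False 12.21 0.2261 [ 0.53   -0.1111  0.0737] [ 0.5298 -0.1091  0.0737] [-0.24 -8.27 -0.48] [-1.37  0.07 -0.08]
0.035 False 12.73 0.2245 [ 0.5313 -0.0935  0.0731] [ 0.5313 -0.0942  0.0737] [-0.1   0.2  -0.61] [-0.01 -0.05  0.03]
0.045 False 13.13 0.2213 [ 0.5324 -0.0839  0.0732] [ 0.5324 -0.0842  0.0737] [ 0.43 -0.25 -1.13] [-0.04  0.08  0.01]
```

View pics/c12.png

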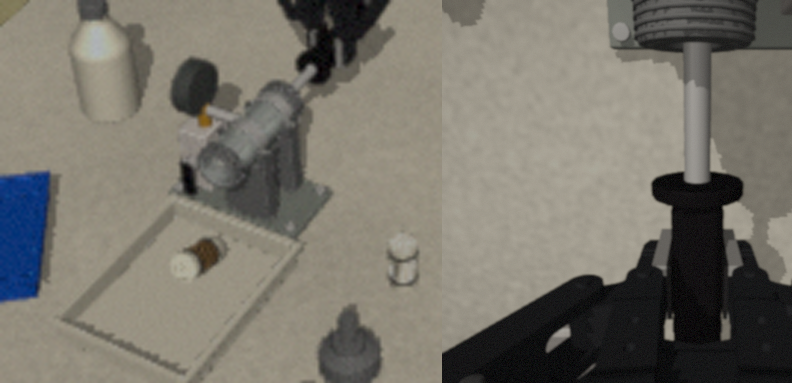

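The cartridge lies in the small white tray at about (197,258) in the left panel, and the tip is 45 mm past the sleeve's middle. I'll draw the rod out and put it back.

Run:
```python
from h import *
from rig import manip, readout
def st(l,r=None):
    s=readout.read_state(); print(l,r,round(s["t"],2),round(s["width"],4),s["tool_pos"].round(4),s["contact_force"].round(2),s["moment"].round(2))
manip.dwell(.1)
r=manip.line_to(tcp(-.085,z=.0732),0.07,contact_N=15); st("out",r)
if r: raise SystemExit
manip.line_to(tcp(-.095,z=.113),0.1)
manip.line_to([0.4024,-0.2600,0.113],0.12,ori=[180,0,84.87]); manip.dwell(.2); st("above")
w=snap("wrist","7"); a=snap("side","7")
ca=cv2.resize(a["color"][150:280,190:340],None,fx=2.95,fy=2.95,interpolation=2); cb=w["color"][:,80:430]
cv2.imwrite("pics/c13.png",np.hstack([ca[:383],cb[:383]]))
```

```text
out False 15.34 0.2172 [ 0.5187 -0.2131  0.0732] [-0.45  0.07 -1.74] [ 0.01 -0.    0.04]
above None 17.26 0.2193 [ 0.4029 -0.2598  0.1129] [ 0.47 -0.88 -0.62] [-0.01 -0.01 -0.04]
```

View pics/c13.png

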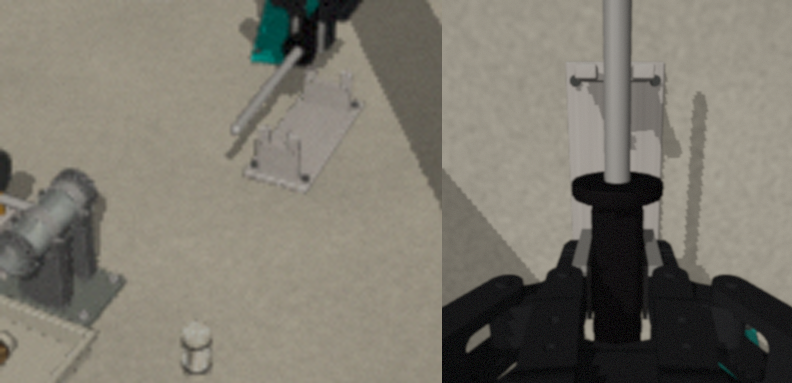

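The wrist view matches the one taken just after lifting: the shaft is centred between the front prongs at (592,72) and (642,72), and the stop is at the same row. Next I'll lower it.

Run:
```python
from h import *
from rig import manip, readout
def st(l,r=None):
    s=readout.read_state(); print(l,r,round(s["t"],2),round(s["width"],4),s["tool_pos"].round(4),s["contact_force"].round(2),s["moment"].round(2))
r=manip.line_to([0.4024,-0.2600,0.045],0.08,contact_N=10); st("low",r)
if r: raise SystemExit
r=manip.line_to([0.4024,-0.2600,0.0332],0.03,contact_N=5); st("down",r)
w=snap("wrist","8"); a=snap("side","8")
ca=cv2.resize(a["color"][150:280,190:340],None,fx=2.95,fy=2.95,interpolation=2); cb=w["color"][:,80:430]
cv2.imwrite("pics/c14.png",np.hstack([ca[:383],cb[:383]]))
```

```text
low False 18.36 0.2168 [ 0.4028 -0.2603  0.0454] [-0.5   0.25 -0.16] [-0.03 -0.07  0.02]
down True 18.77 0.2153 [ 0.4025 -0.2601  0.0337] [-0.78  0.22  4.24] [0.02 0.07 0.02]
```

View pics/c14.png

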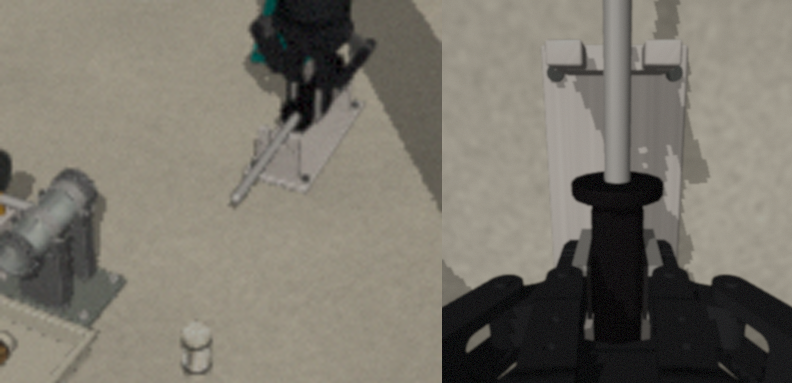

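The rod came down on its forks at the same TCP height as at the grasp (0.0337), with the shaft between the front prongs. I'll release it and back off.

Run:
```python
from h import *
from rig import manip, readout
manip.gripper_to(0.6)
manip.line_to([0.4024,-0.2600,0.10],0.1)
manip.line_to([0.401,-0.29,0.19],0.15); manip.dwell(.5)
s=readout.read_state(); print(s["t"],s["tool_pos"])
w=snap("wrist","9"); a=snap("side","9"); b=snap("scene","9")
for z in (.05,): pass
ca=cv2.resize(a["color"][155:300,130:340],None,fx=2,fy=2,interpolation=2); cb=w["color"][:290,80:430]
cv2.imwrite("pics/c15.png",np.hstack([ca[:290],cb]))
```

```text
21.3917 [ 0.40096026 -0.28991193  0.18986266]
```

View pics/c15.png

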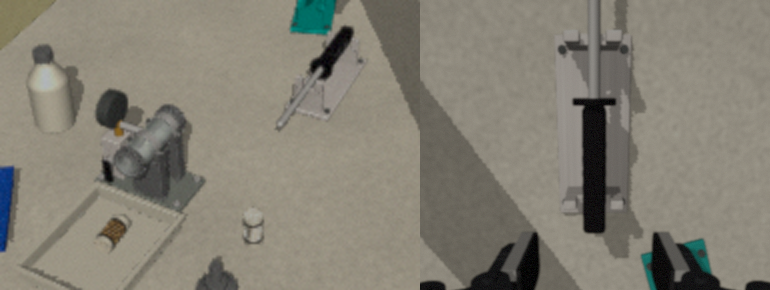

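Run:
```python
from h import *
g=lambda n:load(f"pics/{n}.npz")
w=g("wrist9"); w2=g("wrist2")
for v in (w2,w):
    m=(v["color"].max(2)<35); m[:90]=0; m[236:]=0; m[:,:215]=0; m[:,290:]=0
    ys,xs=np.where(m); rows=np.where(m.sum(1)>12)[0]
    mid=lambda r0,r1:(np.mean(xs[(ys>=r0)&(ys<r1)]))
    wide=np.where(m.sum(1)>35)[0]
    A=onz(v,(mid(215,228),rows.max()+.5),.056); B=onz(v,(mid(wide.min(),wide.max()+1),wide.max()+.5),.05)
    print(rows.min(),rows.max(),A.round(4),B.round(4),np.degrees(np.arctan2(B[1]-A[1],B[0]-A[0])))
a0,a=g("side0")["color"].astype(int),g("side9")["color"].astype(int)
D=(abs(a-a0).max(2)>40).astype(np.uint8); n,l,st,c=cv2.connectedComponentsWithStats(D)
print([(s[:4].tolist(),int(s[4])) for s in st[1:] if s[4]>8])
print("cart", onz(g("side9"),(187,272),.016), "tray centre ~", np.array([.555,.172]))
```

```text
99 231 [ 0.3961 -0.3386  0.056 ] [ 0.4057 -0.2282  0.05  ] 85.0115457497173
99 231 [ 0.3969 -0.3385  0.056 ] [ 0.4067 -0.2275  0.05  ] 84.96632351441907
[([286, 0, 13, 6], 54), ([297, 0, 39, 11], 125), ([371, 0, 2, 14], 17), ([374, 0, 8, 18], 75), ([386, 1, 6, 19], 68), ([394, 0, 15, 18], 90), ([390, 0, 40, 256], 5606), ([430, 0, 8, 66], 109), ([443, 0, 2, 102], 121), ([439, 1, 18, 142], 1152), ([302, 19, 13, 15], 42), ([286, 21, 2, 6], 9), ([306, 23, 22, 26], 428), ([394, 23, 3, 9], 10), ([400, 22, 7, 16], 40), ([366, 29, 32, 214], 2301), ([283, 34, 29, 20], 200), ([395, 43, 11, 6], 20), ([396, 47, 9, 6], 17), ([272, 49, 75, 181], 3045), ([313, 51, 10, 12], 53), ([395, 53, 10, 12], 44), ([391, 62, 6, 6], 13), ([396, 66, 7, 6], 18), ([389, 68, 13, 30], 89), ([388, 92, 5, 9], 15), ([387, 96, 13, 23], 75), ([397, 101, 3, 5], 10), ([319, 110, 6, 4], 15), ([386, 116, 9, 14], 28), ([345, 128, 23, 19], 165), ([386, 132, 6, 7], 15), ([332, 141, 15, 25], 80), ([443, 146, 1, 14], 14), ([388, 163, 7, 6], 12), ([390, 169, 4, 5], 11), ([433, 170, 22, 29], 527), ([355, 183, 13, 24], 74), ([490, 186, 7, 11], 16), ([432, 195, 10, 15], 61), ([444, 204, 6, 6], 17), ([479, 210, 14, 16], 43), ([442, 214, 2, 15], 21), ([208, 220, 5, 5], 18), ([474, 222, 25, 15], 80), ([430, 229, 12, 20], 128), ([346, 231, 4, 8], 10), ([357, 246, 27, 16], 240), ([423, 248, 15, 9], 69), ([403, 257, 7, 6], 26), ([179, 264, 15, 15], 112)]
cart [0.55144069 0.15653555 0.016     ] tray centre ~ [0.555 0.172]
```

Run:
```python
from rig import manip, readout
manip.job_done(); print(readout.read_state()["t"])
```

```text
the job is handed in; nothing more can be done
the job is handed in; nothing more can be done
```

I pushed the spent cartridge out of the wide end into the small white tray, laid the rod back in its grey rest and handed the job in at about 21.5 s. No verdict is reported.

- **Rod:** I gripped it at its balance point and entered it through the narrow mouth without contact. It moved the cartridge at about 8 N, and I then drew it out freely. In before and after wrist pictures it is back within about 1 mm and 0.1° of where it lay.
- **Cartridge:** it lies in the tray about 16 mm from the middle. The gripper never touched it.
- **Everything else:** comparing the side camera's first and last pictures, the only changes near the work were the cartridge gone from the sleeve and lying in the tray. The tray, caps, new cartridge and bottle show no movement. The gripper was open and well clear of everything at hand-in.

No check failed. One disagreement: the scene and side cameras were about 1 px (2–3 mm) off my model for both the rod and the filter. The offset was the same for both, so their relative alignment held.

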